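# Balance a brass dish on the mushroom stake and clear the loading rest

### The job

Push the brass dish off the loading rest onto the domed head of the mushroom stake until it lies balanced and level there, touching only the dome. Then swing the cam lever all the way over to free the rest, and slide the rest fully back away from the stake, leaving the dish balanced. Leave the other things on the bench where they are.

Things in the scene. Friction and masses are not known exactly. Their poses are not given: they have to be found in the camera images.
- fixture: Fixed grey base plate (200 x 360 x 12 mm) that carries stake, rest and lever, near the bench's middle, turned up to 0.25 rad. Axes: z up, -y points from the stake to the rest and is the way the rest slides back; the cam lever is on the -x side, the rest's knob on the +x side. Origin at bench level, 90 mm along -y from the stake's axis.
- stake_top (a point): Topmost point of the fixed steel mushroom stake, 110 mm above the bench. The head is a smooth polished dome 100 mm across (a ball cap of 90 mm radius, 15 mm high). A dish centred on it has its underside 4 mm above the rest.
- dish_center (a point): Centre (half-way up) of the round brass dish, 0.18 to 0.35 kg: rim 130 mm across, 12 mm high, flat underside 104 mm across, flared up to an upright 3 mm lip; cannot be pinched by the rim. Starts flat on the rest, 90 to 145 mm from the stake's axis. On the dome it clears the rest when centred within about 6 mm, and leans about 0.012 rad per mm off centre. z is its axis, up.
- rest_edge (a point): Middle of the upper edge of the loading rest's end that faces the stake, 106 mm above the bench. The rest is an aluminium plate 110 mm wide (along x) that reaches from here 163 mm along -y, flat, 8 mm thick (4 mm at the lip nearest the stake), carried on a column on the slide. Site axes as for stake_top.
- rest (a joint): Travel of the loading rest in m: 0 fully in, close to the stake (start), 0.085 fully back. About 2 N of sliding friction; it stays where it is left. Blocked within about 4 mm of its start until the lever is over.
- rest_knob (a point): Middle of the upright black knob of the rest, 20 mm diameter, standing free from 50 mm to 100 mm above the bench (this point is at 80 mm), 33 mm out from the rest plate's long edge on the +x side, moving with the rest. Can be pushed or pinched from above.
- cam_lever (a joint): Angle of the cam lever in rad about an upright axis, counter-clockwise seen from above as it grows: 0 to 0.2 locked (start), 1.57 fully over at its stop, rest free. Light friction (about 1 N at the knob); it stays where it is left.
- lever_pivot (a point): Point on the lever's upright axis, 44 mm above the bench. Site axes turn with the lever.
- lever_knob (a point): Middle of the upright black knob, 22 mm diameter, at the end of the lever, 85 mm from the pivot axis, standing from 44 mm to 104 mm above the bench (this point is at 75 mm). At lever angle 0 it lies towards -x and +y of the fixture (45 degrees between), at 1.57 towards -x and -y.
- mug: White mug, 82 mm across, 95 mm high, bystander; origin at the centre of its foot.
- jar: Glass jar with metal cap, 68 mm across, 85 mm high, bystander; origin at the centre of its foot.
- ring_mandrel: Tapered steel mandrel standing on a round 60 mm foot, 160 mm high, bystander; origin at the centre of its foot.
- bench_block: Round steel bench block, 76 mm across, 30 mm high, bystander; origin at the centre of its underside.
- bangle: Brass bangle lying flat on the bench beyond the stake's end of the base plate, 72 mm across, 14 mm high, bystander; origin at the centre of its underside.
- tweezers: Steel tweezers, 150 mm long, 8 mm high, lying on the bench, bystander; origin at the middle of the underside.
Things that resemble listed ones, but are neither listed nor needed, are in the scene too. What is shaped like the part that bears dish_center but orange or red is not meant.

How it is judged:
By the outcome, as a careful person would: the job done as asked, in the order asked, and still so for the second after the job is handed in, with the robot touching nothing.
It also fails if it takes over 61 s, if anything falls off the work surface, if the arm or the gripper's body presses on something with over 40 N, if the wrist force passes 120 N, or if a joint passes its speed limit or range.

### The arm

A 7-joint arm with a two-finger parallel gripper is mounted at the origin on the work surface. World frame = base frame: x ahead of the robot, y to its left, z up, the work surface at z = 0. Lengths are in mm, angles in rad, forces in N, time in s.
With the tool pointing down it reaches from about 400 to 875 mm from the base axis. Payload 4.4 kg.
Tool frame: the origin (TCP) lies midway between the tips of the shut fingers; the grasp point (between the pads) lies grasp_offset behind it (grasp_offset is the distance from the TCP to the grasp point, in mm); z points along the fingers, y is the line along which they close (so a half turn about z gives the same grasp; the last joint's range is limited). The gripper opens to 85 mm and grips with 20 to 120 N. Pads are 22 mm wide; open, the fingers measure 114 mm over their backs; the gripper's body (76 mm by 85 mm) begins 54 mm behind the grasp point. The pads swing forward as they close: fully open they stand 13 mm farther back than shut.
Start: joints at [-1.309, 0.628, 0.038, 1.517, -0.027, 0.996, -0.02], TCP at [209.251, 615.412, 231.313] pointing down, gripper open.
Joint ranges: [-3.06, 3.06], [-0.37, 2.12], [-1.25, 1.32], [0.18, 2.47], [-1.1, 4.24], [0.23, 1.98], [-2.94, 2.94]. Speed limits (rad/s): [2.57, 2.57, 3.14, 3.14, 3.14, 3.14, 3.14].

### API

Orientations are given as [roll, pitch, yaw] about the fixed x, y, z axes, in that order (R = Rz(yaw) Ry(pitch) Rx(roll)).
In Python, from cell import * gives the robot as it stands. The module is installed in compiled form; this text tells all that it offers.
- The arm moves only by the shell command python3 -m jog 'ROWS'. ROWS is a JSON object of lists of equal length, an entry for each row: "angular": the turn, a rotation vector about the tool's x, y, z in degrees, a list of three; "travel": the shift along the tool's x, y, z in cm, a list of three; "fingers": the closure, from 0 (fully open) to 1 (shut). In form: {"angular": [[rx, ry, rz], ...], "travel": [[tx, ty, tz], ...], "fingers": [fingers, ...]}. A call has 1 to 5 rows; each row is the pose to reach, as a shift and turn from the pose commanded when the call began, along the tool's axes at that moment; what a row does not reach only later rows make up. A row lasts 1/8 s, in which the tool goes at most 62.5 mm and 10.7 degrees, less where a joint would pass 70% of its speed; a pose out of reach is approached as far as the arm can. A call with a gripper value outside its range is refused whole. The fingers move at their own pace and stop on an object; the grip force is fixed at half the most. Time passes only in rows, so rows that repeat a pose let the fingers close. It gives the time, the measured TCP pose, the force and the opening at its end, in the units of the state.
- read_state(): the state, without advancing time (a new reading comes with each control period).
- get_image(name): name is "scene" or "top" or "wrist"; returns the picture (420x560x3 uint8, red, green, blue); there is no depth.
- camera_model(name): a dict with "mtx" (3x3 intrinsics, pixels), "T" (4x4, takes a point from camera to world coordinates). Camera axes: x right, y down, z forward; pixel columns grow to the right and rows downward; lengths in mm; the calibration is good to about 2 mm. A picture is of the moment at which its call begins: read the wrist's pose just before it. camera_model takes no time and is no camera call; for the wrist camera it gives the pose at the moment of the call.
- finish_job(): hands the job in, once; it reports no verdict.
The state is a dict: "clock": time; "qpos": joint angles; "qd": joint speeds; "tau": joint torques, N m; "eef_pos": TCP position; "tool_rot": TCP orientation; "force": force on the tool from outside, world axes, zero at the start; "torque": the same for the moment, N m; "width": finger opening in mm.
Only numpy, scipy, OpenCV 4.12 (cv2) and the standard library are available. Lean on these libraries where they do the work, as an engineer would, in place of code of your own. Each camera call takes 0.05 s, during which the arm holds its last target. There are 200 camera calls.

## Working session

There is one attempt and no reset: what is moved stays moved. The work goes in short steps, Python scripts to look and compute and a shell command to move; the robot and the scene stay as the last step left them, time stands still between calls to the robot, and variables do not carry over. Pictures are saved under pics/ and viewed, on a budget of 10 in all, crops included, one or two more only if the job needs it, and the job is handed in when it is done.

```bash
mkdir -p pics; cat > h.py <<'E'
from cell import *
import numpy as np, cv2
def save(n,f,crop=None,s=1):
    im=get_image(n)
    cv2.imwrite('pics/raw_'+f,im[:,:,::-1])
    return im
def ray(n,uv,z,cm=None):
    c=cm or camera_model(n); d=c['T'][:3,:3]@np.linalg.inv(c['mtx'])@np.array([uv[0],uv[1],1.]); o=c['T'][:3,3]
    return o+d*(z-o[2])/d[2]
def proj(n,p,cm=None):
    c=cm or camera_model(n); T=np.linalg.inv(np.array(c['T'])); q=np.array(c['mtx'])@(T[:3,:3]@np.array(p)+T[:3,3]); return q[:2]/q[2]
E
python3 - <<'E'
from h import *
s=read_state(); print(s)
a=save('top','a.png'); b=save('scene','b.png')
for n in('top','scene'): 
    c=camera_model(n); print(n,np.round(c['T'],3).tolist(),np.round(c['mtx'],1).tolist())
cv2.imwrite('pics/top1.png',cv2.resize(a[:,:,::-1],(800,600)))
cv2.imwrite('pics/scene1.png',cv2.resize(b[:,:,::-1],(800,600)))
E
```

```text
{'clock': 0.0, 'qpos': array([-1.30878038,  0.62932771,  0.0384424 ,  1.51840293, -0.02699134,
        0.99633903, -0.02000826]), 'qd': array([ 0.00092253,  0.0005848 ,  0.00023644, -0.0005796 , -0.00180124,
       -0.00014279, -0.00067697]), 'tau': array([-5.98485676e-04, -5.63403797e+01,  1.22636877e+00, -1.93437463e+01,
        1.10708011e-02,  1.06461765e-02, -2.51671042e-05]), 'eef_pos': array([209.04917254, 614.77204032, 230.3899007 ]), 'tool_rot': array([-3.13963397e+00,  3.35018131e-05,  2.81377204e+00]), 'force': array([ 0.2366211 , -0.29138696, -0.27458152]), 'torque': array([-0.02169343,  0.01811121, -0.00144961]), 'width': 85.47713957763467}
top [[0.016, -0.986, 0.167, 389.931], [-0.999, -0.011, 0.03, -50.324], [-0.028, -0.167, -0.986, 1120.159], [0.0, 0.0, 0.0, 1.0]] [[402.1, 0.0, 283.1], [0.0, 402.1, 209.2], [0.0, 0.0, 1.0]]
scene [[0.739, 0.458, -0.495, 1096.678], [0.674, -0.518, 0.527, -601.397], [-0.015, -0.723, -0.691, 846.008], [0.0, 0.0, 0.0, 1.0]] [[413.2, 0.0, 280.4], [0.0, 413.2, 203.3], [0.0, 0.0, 1.0]]
```

View pics/top1.png

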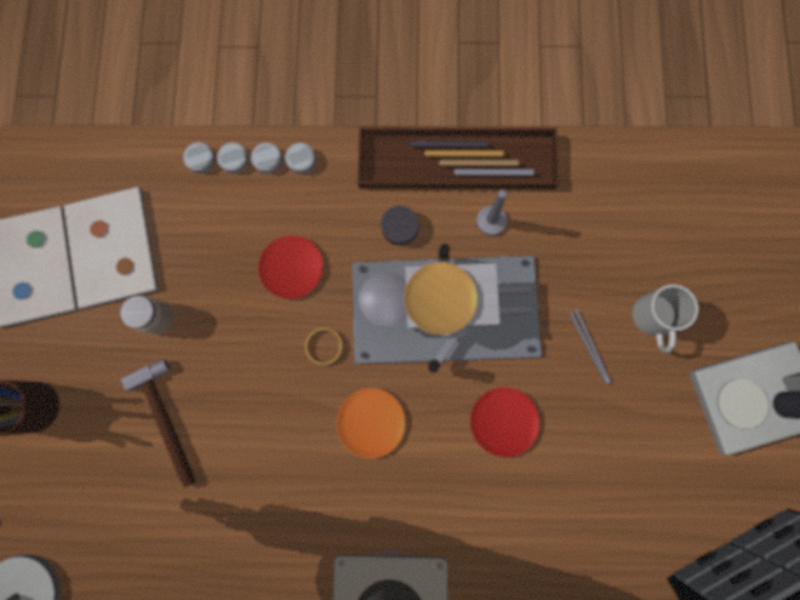

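View pics/scene1.png

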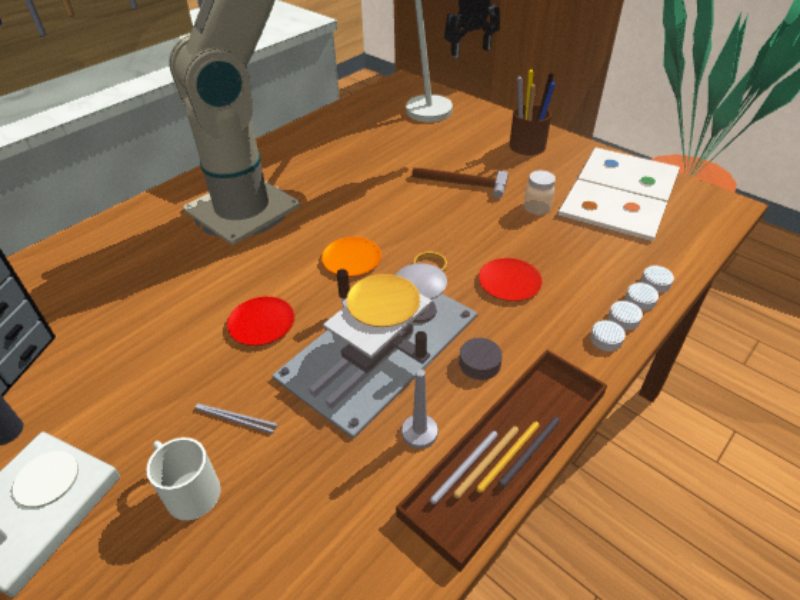

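The top view shows the fixture with the dish at about (441,298) in the 800x600 picture. The dome is at (378,300), the lever knob at (434,365) and the rest knob at (444,252). The scene view confirms the real dish is the yellow one.

```bash
python3 - <<'E'
from h import *
import cell; print([ (k,getattr(cell,k)) for k in dir(cell) if 'offset' in k])
t=cv2.imread('pics/raw_a.png'); s=cv2.imread('pics/raw_b.png')
def big(m):
    cs,_=cv2.findContours(m,cv2.RETR_EXTERNAL,cv2.CHAIN_APPROX_NONE); return max(cs,key=cv2.contourArea)
for n,im in(('top',t),('scene',s)):
    h=cv2.cvtColor(im,cv2.COLOR_BGR2HSV); m=cv2.inRange(h,(18,120,110),(32,255,255))
    c=big(m); 
    P=np.array([ray(n,p[0],118)[:2] for p in c]); (x,y),r=cv2.minEnclosingCircle(P.astype(np.float32)); print(n,'dish',cv2.contourArea(c),x,y,r)
# base plate + dome from top, full-res pixel coords (x0.7)
g=cv2.cvtColor(t,cv2.COLOR_BGR2HSV)
m=cv2.inRange(g,(0,0,60),(180,70,255)); m=cv2.morphologyEx(m,cv2.MORPH_OPEN,np.ones((5,5)))
m[:, :235]=0; m[:,390:]=0; m[:168]=0; m[265:]=0
c=big(m); rr=cv2.minAreaRect(c); B=cv2.boxPoints(rr); print('plate px',rr); 
for b in B: print(b, ray('top',b,12)[:2].round(1))
for nm,px,z in(('stake',(378,300),103),('levknob',(434,365),104),('restknob',(444,252),100),('restR_top',(497,264),106),('restR_bot',(499,326),106),('restL_top',(405,265),106),('restL_bot',(405,326),106)):
    print(nm,ray('top',np.array(px)*.7,z)[:2].round(1))
crop=t[165:265,235:390]; cv2.imwrite('pics/c1.png',cv2.resize(crop,None,fx=5,fy=5,interpolation=cv2.INTER_CUBIC))
E
```

```text
[('grasp_offset', 18.700000000000003)]
top dish 1539.5 562.2540893554688 -82.80970764160156 63.19626235961914
scene dish 1421.5 565.517578125 -82.40775299072266 65.69664001464844
plate px ((311.5720520019531, 216.28506469726562), (71.80458068847656, 131.30711364746094), 87.9726791381836)
[244.68951 182.7278 ] [652.4  93.2]
[375.91443 178.08269] [ 669.2 -276.9]
[378.4546  249.84233] [ 467.7 -279.2]
[247.22968 254.48744] [450.1  79.8]
stake [559.5  27.9]
levknob [444.6 -73.5]
restknob [650.  -90.4]
restR_top [ 627.1 -185.6]
restR_bot [ 514.7 -187.8]
restL_top [623.7 -19.8]
restL_bot [512.7 -21.5]
```

View pics/c1.png

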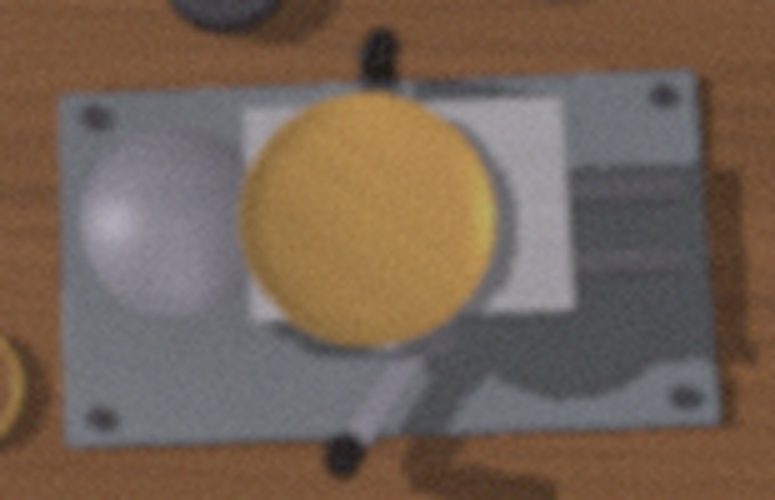

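```bash
cat >> h.py <<'E'
from scipy.spatial.transform import Rotation as Ro
def need(p,yaw):
    s=read_state(); R=Ro.from_euler('xyz',s['tool_rot']); T=Ro.from_euler('xyz',[np.pi,0,yaw])
    print('t',round(s['clock'],2),'pos',s['eef_pos'].round(1),'rot',s['tool_rot'].round(3),'F',s['force'].round(1),'w',round(s['width'],1))
    print('travel cm',(R.inv().apply(np.array(p)-s['eef_pos'])/10).round(2),'ang',np.degrees((R.inv()*T).as_rotvec()).round(1))
E
python3 - <<'E'
from h import *
c=camera_model('wrist'); s=read_state(); R=Ro.from_euler('xyz',s['tool_rot'])
print('cam in tool',R.inv().apply(c['T'][:3,3]-s['eef_pos']).round(1),'\n',(R.as_matrix().T@c['T'][:3,:3]).round(2),c['mtx'].round(0))
for nm,px,z in(('dome',(172,222),95),('p1',(62,95),12),('p2',(695,70),12),('p3',(718,422),12),('p4',(70,447),12)):
    print(nm,ray('top',np.array(px)/5+[235,165],z)[:2].round(1))
E
python3 -m jog '{"angular":[[0,0,10],[0,0,20],[0,0,30],[0,0,40],[0,0,50]],"travel":[[-4.4,-4.1,0],[-8.8,-8.2,0],[-13.2,-12.3,0],[-17.6,-16.4,0],[-22,-20.5,0]],"fingers":[0,0,0,0,0]}'
python3 -c "
from h import *
need([560,-60,260],1.617)"
```

```text
cam in tool [  66.9    0.2 -144. ] 
 [[-0.   -0.96 -0.27]
 [ 1.   -0.   -0.  ]
 [-0.   -0.27  0.96]] [[292.   0. 279.]
 [  0. 292. 214.]
 [  0.   0.   1.]]
dome [562.5  16.1]
p1 [648.8  85.4]
p2 [ 666.5 -271.5]
p3 [ 469.  -279.6]
p4 [450.4  75. ]
clock: 0.72
eef_pos: [352.2, 348.6, 231.2]
tool_rot: [3.142, 0.0, 1.936]
force: [1.3, -1.0, 0.9]
width: 85.7
t 0.72 pos [352.2 348.6 231.2] rot [3.142 0.    1.936] F [ 1.3 -1.   0.9] w 85.7
travel cm [-45.59   4.84  -2.87] ang [ 0.   0.  18.3]
```

```bash

python3 -m jog '{"angular":[[0,0,4],[0,0,8],[0,0,12],[0,0,15],[0,0,18]],"travel":[[-5.8,1,-0.5],[-11.6,2,-1],[-17.4,3,-1.5],[-23.2,4,-2],[-29,5,-2.4]],"fingers":[0,0,0,0,0]}'
python3 -c "
from h import *
need([560,0,255],1.621)"
```

```text
clock: 1.35
eef_pos: [503.8, 96.7, 255.4]
tool_rot: [-3.142, -0.0, 1.626]
force: [0.7, 0.4, -0.7]
width: 85.2
t 1.35 pos [503.8  96.7 255.4] rot [-3.142 -0.     1.626] F [ 0.7  0.4 -0.7] w 85.2
travel cm [-9.96  5.09  0.04] ang [-0.  -0.   0.3]
```

```bash

python3 -m jog '{"angular":[[0,0,0],[0,0,0],[0,0,0]],"travel":[[-5,2.5,0],[-10,5.1,0],[-10,5.1,0]],"fingers":[0.4,0.4,0.4]}'
python3 - <<'E'
from h import *
c=camera_model('wrist'); im=get_image('wrist'); np.savez('w1.npz',im=im,T=c['T'],mtx=c['mtx'])
cv2.imwrite('pics/w1.png',cv2.resize(im[:,:,::-1],(800,600),interpolation=cv2.INTER_CUBIC))
need([560,0,255],1.621)
E
```

```text
clock: 1.72
eef_pos: [561.0, -4.7, 255.2]
tool_rot: [3.141, 0.004, 1.619]
force: [-0.5, 1.0, 0.5]
width: 51.3
t 1.77 pos [559.8  -1.2 254.8] rot [-3.141e+00  1.000e-03  1.622e+00] F [-0.6  0.4  0.3] w 51.3
travel cm [ 0.12  0.03 -0.02] ang [-0.   0.1  0.1]
```

View pics/w1.png

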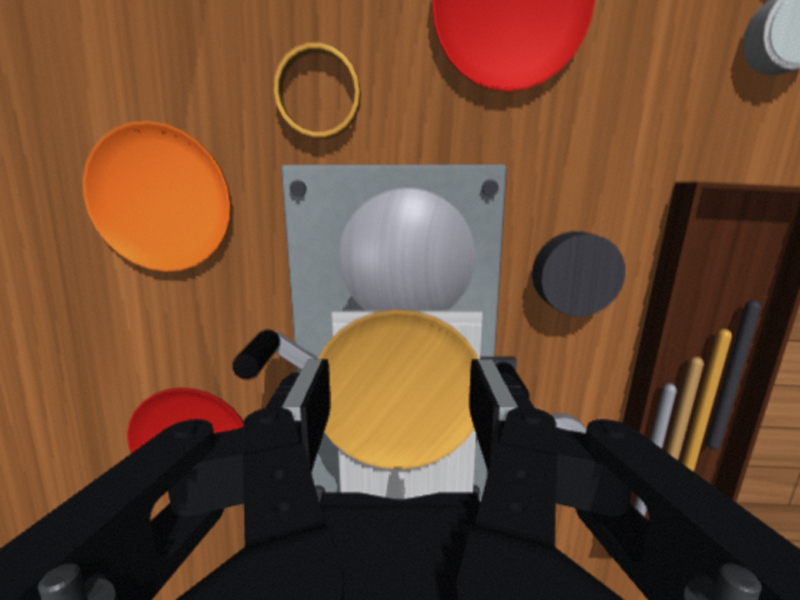

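```bash
python3 - <<'E'
from h import *
w=np.load('w1.npz'); im=w['im']; cm={'T':w['T'],'mtx':w['mtx']}; k=.7
L=cv2.GaussianBlur(cv2.cvtColor(im,cv2.COLOR_RGB2LAB),(0,0),1).astype(float)
def circ(c,angs,r0,r1,z):
    P=[];Q=[]
    for a in np.radians(angs):
        rs=np.arange(r0,r1,.25); u=c[0]+rs*np.cos(a); v=c[1]+rs*np.sin(a)
        pr=np.stack([cv2.remap(L[:,:,i].astype(np.float32),u.astype(np.float32)[None],v.astype(np.float32)[None],1)[0] for i in range(3)],1)
        g=np.abs(pr[8:]-pr[:-8]).sum(1); i=g.argmax()+4; Q.append((u[i],v[i])); P.append(ray('',(u[i],v[i]),z,cm)[:2])
    P=np.array(P)
    for _ in range(4):
        A=np.c_[2*P,np.ones(len(P))]; x=np.linalg.lstsq(A,(P**2).sum(1),rcond=None)[0]; r=np.sqrt(x[2]+x[0]**2+x[1]**2)
        e=np.hypot(*(P-x[:2]).T)-r; P=P[abs(e)<max(1.0,1.5*np.std(e))]
    return x[:2].round(1),r.round(1),len(P),e.std().round(2)
print('dome',circ(np.array([407,252])*k,list(range(-200,25,8)),38,56,95))
m=cv2.inRange(cv2.cvtColor(im,cv2.COLOR_RGB2HSV),(15,110,90),(32,255,255))
print('dish',circ(np.array([400,390])*k,list(range(-160,-15,5))+list(range(50,130,5)),45,66,118))
for n,p,z in(('restL',(332,312),106),('restR',(482,312),106),('levtop',(247,363),104),('plateL',(283,166),12),('plateR',(505,165),12),('rknob',(508,372),95)):
    print(n,ray('',np.array(p)*k,z,cm)[:2].round(1))
E
```

```text
dome (array([566.9,  13.2]), np.float64(50.3), 25, np.float64(0.29))
dish (array([565.3, -83.9]), np.float64(65.0), 43, np.float64(0.42))
restL [514.2 -26.7]
restR [624.2 -21.5]
levtop [449.  -71.2]
plateL [456.3  76.8]
plateR [651.8  86.9]
rknob [652.4 -73.4]
```

```bash

python3 -c "
from h import *
need([563.8,-178,160],1.554)"
python3 -m jog '{"angular":[[0,0,2],[0,0,4],[0,0,4],[0,0,4],[0,0,4]],"travel":[[-5.8,0,0],[-11.6,0,0],[-17.4,-0.5,2],[-17.7,-0.5,6],[-17.7,-0.5,9.5]],"fingers":[0.5,0.5,0.5,0.5,0.5]}'
python3 -m jog '{"angular":[[0,0,0]],"travel":[[0,0,0]],"fingers":[0.5]}'
python3 -c "
from h import *
need([563.8,-178,108],1.554)"
```

```text
t 1.77 pos [559.8  -1.2 254.8] rot [-3.141e+00  1.000e-03  1.622e+00] F [-0.6  0.4  0.3] w 51.3
travel cm [-17.66  -0.5    9.5 ] ang [-0.   0.1  3.9]
clock: 2.4
eef_pos: [564.1, -174.6, 158.9]
tool_rot: [-3.141, -0.001, 1.557]
force: [0.8, 0.6, 0.3]
width: 42.3
clock: 2.52
eef_pos: [562.5, -173.0, 157.8]
tool_rot: [-3.135, -0.003, 1.559]
force: [-0.3, 0.1, 0.2]
width: 42.8
t 2.52 pos [ 562.5 -173.   157.8] rot [-3.135e+00 -3.000e-03  1.559e+00] F [-0.3  0.1  0.2] w 42.8
travel cm [-0.51  0.17  4.97] ang [-0.4 -0.2  0.3]
```

```bash

python3 -m jog '{"angular":[[0,0,0],[0,0,0],[0,0,0],[0,0,0]],"travel":[[-0.3,0.1,2.5],[-0.3,0.1,4.8],[-0.3,0.1,4.8],[-0.3,0.1,4.8]],"fingers":[0.5,0.5,0.5,0.5]}'
python3 - <<'E'
from h import *
c=camera_model('wrist'); im=get_image('wrist')
cv2.imwrite('pics/w2.png',cv2.resize(im[:,:,::-1],(800,600),interpolation=cv2.INTER_CUBIC))
need([563.8,-178,108],1.554)
for z in (0,): print(c['T'][:3,3])
E
```

```text
clock: 3.02
eef_pos: [566.6, -178.4, 113.9]
tool_rot: [3.139, 0.0, 1.558]
force: [0.7, -0.2, -0.5]
width: 42.8
t 3.08 pos [ 566.7 -178.6  114. ] rot [3.139e+00 1.000e-03 1.558e+00] F [0.1 0.8 0.6] w 42.7
travel cm [ 0.06 -0.29  0.6 ] ang [0.1 0.  0.2]
[ 568.55335249 -110.44242815  257.91298771]
```

View pics/w2.png

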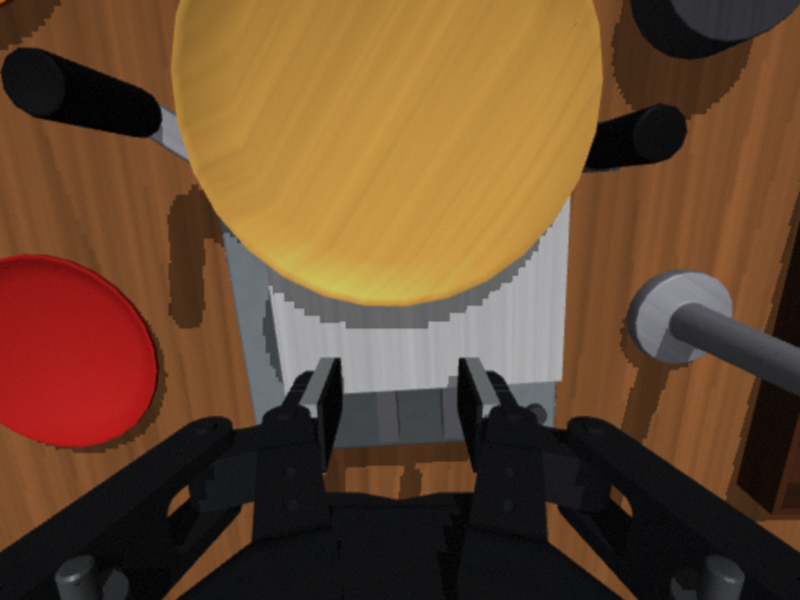

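```bash

python3 -m jog '{"angular":[[0,0,0],[0,0,0],[0,0,0],[0,0,0],[0,0,0]],"travel":[[0,-0.35,0.3],[0,-0.35,0.6],[1,-0.35,0.6],[2,-0.35,0.6],[2.6,-0.35,0.6]],"fingers":[0.5,0.5,0.5,0.5,0.5]}'
python3 -m jog '{"angular":[[0,0,0],[0,0,0],[0,0,0],[0,0,0],[0,0,0]],"travel":[[0.8,0,0],[1.6,0,0],[2.4,0,0],[3.2,0,0],[4,0,0]],"fingers":[0.5,0.5,0.5,0.5,0.5]}'
python3 -m jog '{"angular":[[0,0,0],[0,0,0],[0,0,0],[0,0,0],[0,0,0]],"travel":[[0.5,0,0],[1,0,0],[1.4,0,0],[1.4,0,0],[1.4,0,0]],"fingers":[0.5,0.5,0.5,0.5,0.5]}'
python3 - <<'E'
from h import *
need([565.7,-59,108],1.554)
c=camera_model('wrist'); im=get_image('wrist'); np.savez('w3.npz',im=im,T=c['T'],mtx=c['mtx'])
t=get_image('scene')
o=np.vstack([cv2.resize(im[:,:,::-1],(400,300)),cv2.resize(t[100:280,180:420,::-1],(400,300))])
cv2.imwrite('pics/w3.png',o)
E
```

```text
clock: 3.7
eef_pos: [562.6, -151.8, 106.3]
tool_rot: [3.141, 0.0, 1.558]
force: [0.4, -1.5, -1.0]
width: 42.4
clock: 4.32
eef_pos: [562.9, -112.0, 106.2]
tool_rot: [-3.141, -0.0, 1.557]
force: [0.6, -0.9, -1.0]
width: 42.9
clock: 4.95
eef_pos: [563.2, -98.6, 106.4]
tool_rot: [3.142, -0.0, 1.557]
force: [0.4, 0.4, -0.9]
width: 42.5
t 4.95 pos [563.2 -98.6 106.4] rot [ 3.142 -0.     1.557] F [ 0.4  0.4 -0.9] w 42.5
travel cm [ 3.97  0.2  -0.16] ang [ 0.  -0.   0.2]
```

View pics/w3.png

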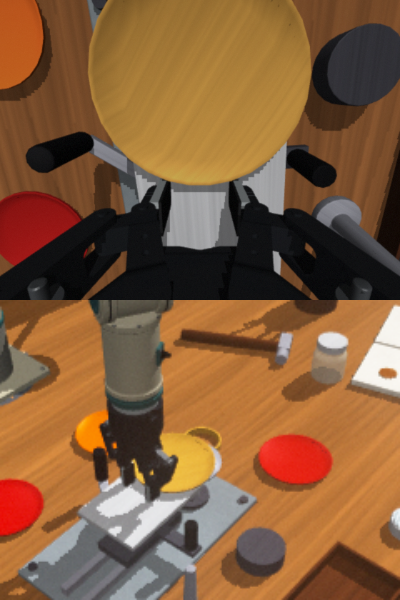

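```bash

python3 -m jog '{"angular":[[0,0,0],[0,0,0],[0,0,0],[0,0,0],[0,0,0]],"travel":[[0.4,0,0],[0.8,0.05,0],[1.2,0.1,0],[1.6,0.15,0],[2,0.15,0]],"fingers":[0.5,0.5,0.5,0.5,0.5]}'
python3 -m jog '{"angular":[[0,0,0],[0,0,0],[0,0,0],[0,0,0],[0,0,0]],"travel":[[0.4,0,0],[0.8,0,0],[1.1,0,0],[1.4,0,0],[1.4,0,0]],"fingers":[0.5,0.5,0.5,0.5,0.5]}'
python3 - <<'E'
from h import *
need([565.2,-59,107],1.557)
c=camera_model('wrist'); im=get_image('wrist'); np.savez('w4.npz',im=im,T=c['T'],mtx=c['mtx'])
t=get_image('scene'); p=get_image('top'); cv2.imwrite('pics/raw_p4.png',p[:,:,::-1]); cv2.imwrite('pics/raw_s4.png',t[:,:,::-1])
a=cv2.resize(im[:,:,::-1],(400,300)); b=cv2.resize(t[130:250,230:390,::-1],(400,300)); d=cv2.resize(p[150:270,230:390,::-1],(400,300))
cv2.imwrite('pics/w4.png',np.hstack([b,d]))
E
```

```text
clock: 5.68
eef_pos: [564.9, -78.4, 106.3]
tool_rot: [3.142, 0.0, 1.557]
force: [0.3, -1.5, 0.7]
width: 42.5
clock: 6.3
eef_pos: [565.1, -64.3, 106.3]
tool_rot: [-3.141, -0.0, 1.558]
force: [-0.3, -0.1, 0.5]
width: 42.4
t 6.3 pos [565.1 -64.3 106.3] rot [-3.141 -0.     1.558] F [-0.3 -0.1  0.5] w 42.4
travel cm [ 0.53  0.   -0.07] ang [-0. -0.  0.]
```

View pics/w4.png

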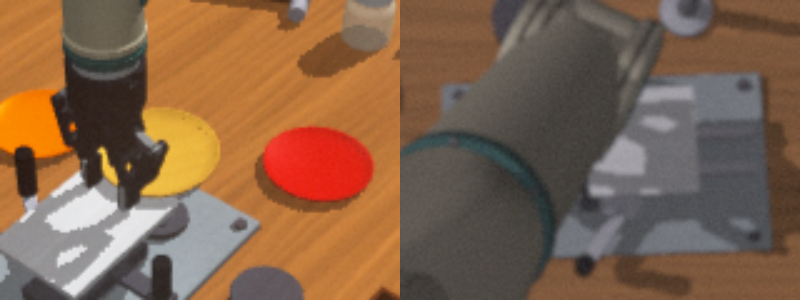

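```bash
cat >> h.py <<'E'
def dishfit(im,cm,z,r=64.8):
    from scipy.optimize import least_squares
    m=cv2.inRange(cv2.cvtColor(im,cv2.COLOR_RGB2HSV),(15,110,90),(32,255,255)); m=cv2.morphologyEx(m,cv2.MORPH_OPEN,np.ones((3,3)))
    c=max(cv2.findContours(m,0,1)[0],key=cv2.contourArea)[:,0]
    c=c[(c[:,0]>3)&(c[:,0]<556)&(c[:,1]>3)&(c[:,1]<416)]
    P=np.array([ray('',p,z,cm)[:2] for p in c])
    f=lambda x:np.hypot(*(P-x[:2]).T)-(r if len(x)<3 else x[2])
    o=[]
    for x0 in([*P.mean(0)+[0,5]],[*P.mean(0)+[0,5],r]):
        s=least_squares(f,x0,loss='soft_l1',f_scale=.4); o.append(s.x.round(1)); e=f(s.x)
    return o,len(P),np.median(abs(e)).round(2)
E
python3 - <<'E'
from h import *
for n,z in(('w1',118),('w3',118),('w4',121)):
    w=np.load(n+'.npz'); print(n,dishfit(w['im'],{'T':w['T'],'mtx':w['mtx']},z),w['T'][:3,3].round(1))
E
```

```text
w1 ([array([565. , -84.2]), array([565.1, -84.2,  64.1])], 335, np.float64(0.59)) [558.9  63.7 398.9]
w3 ([array([565.5, -26. ]), array([565.5, -24.2,  66.5])], 638, np.float64(0.14)) [565.5 -30.7 250.4]
w4 ([array([567.4,   9.1]), array([567.4,  10.1,  65.8])], 641, np.float64(0.13)) [567.4   3.6 250.3]
```

```bash

python3 -m jog '{"angular":[[0,0,0],[0,0,0],[0,0,0],[0,0,0]],"travel":[[0.15,0,0],[0.3,0,0],[0.4,0,0],[0.4,0,0]],"fingers":[0.5,0.5,0.5,0.5]}'
python3 - <<'E'
from h import *
c=camera_model('wrist'); im=get_image('wrist'); print(dishfit(im,c,121))
need([565.2,-59,107],1.557)
E
python3 -m jog '{"angular":[[0,0,0],[0,0,0],[0,0,0],[0,0,0],[0,0,0]],"travel":[[-0.3,0,0],[-1,0,0],[-3,0,0],[-5,0,-3],[-5,0,-8]],"fingers":[0.5,0.5,0.5,0.5,0.5]}'
python3 -m jog '{"angular":[[0,0,0],[0,0,0],[0,0,0],[0,0,0],[0,0,0]],"travel":[[0,0,-5],[0,0,-7],[5,0,-7],[9,0,-7],[9,0,-7]],"fingers":[0.5,0.5,0.5,0.5,0.5]}'
python3 -m jog '{"angular":[[0,0,0],[0,0,0],[0,0,0],[0,0,0],[0,0,0]],"travel":[[0,0,0],[0,0,0],[0,0,0],[0,0,0],[0,0,0]],"fingers":[0.5,0.5,0.5,0.5,0.5]}'
python3 - <<'E'
from h import *
need([565.2,-59,107],1.557)
c=camera_model('wrist'); im=get_image('wrist'); np.savez('w5.npz',im=im,T=c['T'],mtx=c['mtx']); print(dishfit(im,c,122))
t=get_image('scene'); 
b=cv2.resize(t[130:250,230:390,::-1],(400,300),interpolation=cv2.INTER_CUBIC);d=cv2.resize(im[:,:,::-1],(400,300))
cv2.imwrite('pics/w5.png',np.hstack([b,d]))
E
```

```text
clock: 6.95
eef_pos: [565.2, -60.8, 106.3]
tool_rot: [3.142, 0.0, 1.557]
force: [-0.7, -0.9, 0.8]
width: 42.8
([array([567.4,  12.4]), array([567.4,  13.6,  66. ])], 642, np.float64(0.13))
t 7.0 pos [565.2 -60.7 106.3] rot [3.142 0.    1.557] F [ 0.5 -1.1  0.5] w 42.4
travel cm [ 0.17  0.   -0.07] ang [0. 0. 0.]
clock: 7.62
eef_pos: [562.7, -114.7, 186.0]
tool_rot: [-3.138, 0.002, 1.552]
force: [1.5, 0.5, -0.5]
width: 42.8
clock: 8.25
eef_pos: [565.8, -17.8, 256.1]
tool_rot: [-3.141, -0.002, 1.562]
force: [0.1, 0.2, -0.1]
width: 42.7
clock: 8.88
eef_pos: [565.7, -20.9, 256.3]
tool_rot: [-3.142, -0.0, 1.557]
force: [0.1, 0.2, 0.1]
width: 42.5
t 8.88 pos [565.7 -20.9 256.3] rot [-3.142 -0.     1.557] F [0.1 0.2 0.1] w 42.5
travel cm [-3.810e+00  1.000e-02  1.493e+01] ang [-0. -0. -0.]
([array([567.6,  11.8]), array([567.6,  11.8,  64.5])], 388, np.float64(0.25))
```

View pics/w5.png

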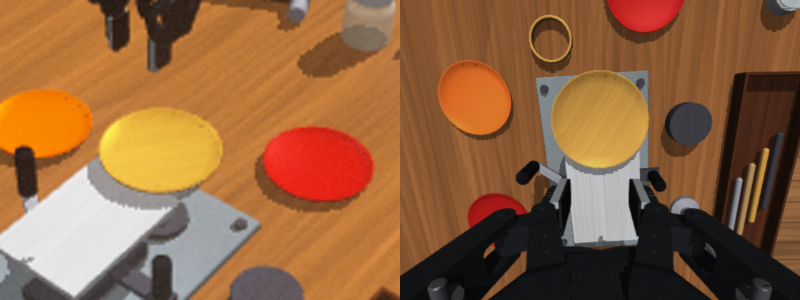

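```bash
python3 - <<'E'
from h import *
w=np.load('w5.npz'); cm={'T':w['T'],'mtx':w['mtx']}; im=w['im']
print('lev',ray('',np.array([123.5,177])*1.4,104,cm)[:2].round(1),'restknob',ray('',np.array([258,183])*1.4,100,cm)[:2].round(1))
cv2.imwrite('pics/k.png',cv2.resize(im[210:290,130:410,::-1],None,fx=2.8,fy=2.8,interpolation=cv2.INTER_CUBIC))
E
python3 -m jog '{"angular":[[0,0,0],[0,0,0],[0,0,0],[0,0,0],[0,0,0]],"travel":[[0,-5.5,0],[-0.5,-11,0],[-1.5,-11.8,4],[-1.5,-11.8,9],[-1.5,-11.8,10]],"fingers":[1,1,1,1,1]}'
python3 -c "
from h import *
need([447,-36,80],1.557)"
```

```text
lev [450.2 -72.8] restknob [657.3 -87.5]
clock: 9.6
eef_pos: [445.7, -34.0, 154.6]
tool_rot: [-3.137, -0.0, 1.557]
force: [0.0, -0.3, 0.6]
width: 0.1
t 9.6 pos [445.7 -34.  154.6] rot [-3.137 -0.     1.557] F [ 0.  -0.3  0.6] w 0.1
travel cm [-0.2   0.17  7.46] ang [-0.3 -0.  -0. ]
```

View pics/k.png

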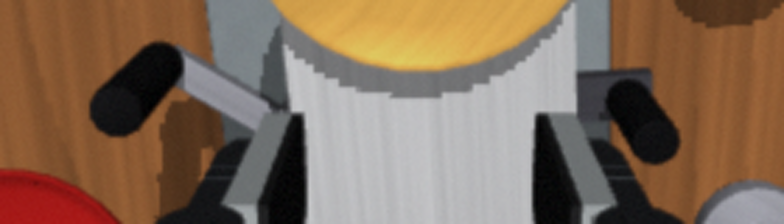

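```bash

python3 -m jog '{"angular":[[0,0,0],[0,0,0],[0,0,0],[0,0,0]],"travel":[[-0.2,0.2,3.5],[-0.2,0.2,7.2],[-0.2,0.2,7.2],[-0.2,0.2,7.2]],"fingers":[1,1,1,1]}'
python3 -m jog '{"angular":[[0,0,0],[0,0,0],[0,0,0],[0,0,0],[0,0,0]],"travel":[[-1.7,0.15,0],[-2.9,-0.6,0],[-4.2,-1.35,0],[-5.6,-1.65,0],[-7.1,-1.75,0]],"fingers":[1,1,1,1,1]}'
python3 -m jog '{"angular":[[0,0,0],[0,0,0],[0,0,0],[0,0,0],[0,0,0]],"travel":[[-1.4,0.1,0],[-2.9,0.4,0],[-4.1,1.0,0],[-5.1,1.6,0],[-5.8,2.2,0]],"fingers":[1,1,1,1,1]}'
python3 - <<'E'
from h import *
need([457,-170,80],1.557)
im=get_image('top'); im2=get_image('wrist')
cv2.imwrite('pics/l1.png',np.hstack([cv2.resize(im[150:270,230:390,::-1],(400,300),interpolation=cv2.INTER_CUBIC),cv2.resize(im2[:,:,::-1],(400,300))]))
E
```

```text
clock: 10.1
eef_pos: [450.7, -36.3, 85.6]
tool_rot: [3.14, 0.0, 1.557]
force: [0.3, -0.5, 0.5]
width: 0.1
clock: 10.72
eef_pos: [430.1, -107.6, 84.4]
tool_rot: [-3.141, -0.001, 1.557]
force: [-0.7, 0.6, 1.7]
width: -0.2
clock: 11.35
eef_pos: [450.8, -164.0, 83.9]
tool_rot: [-3.137, -0.003, 1.557]
force: [-6.9, 11.4, 7.6]
width: -0.1
t 11.35 pos [ 450.8 -164.    83.9] rot [-3.137e+00 -3.000e-03  1.557e+00] F [-6.9 11.4  7.6] w -0.1
travel cm [-0.59  0.63  0.39] ang [-0.2 -0.2  0. ]
```

View pics/l1.png

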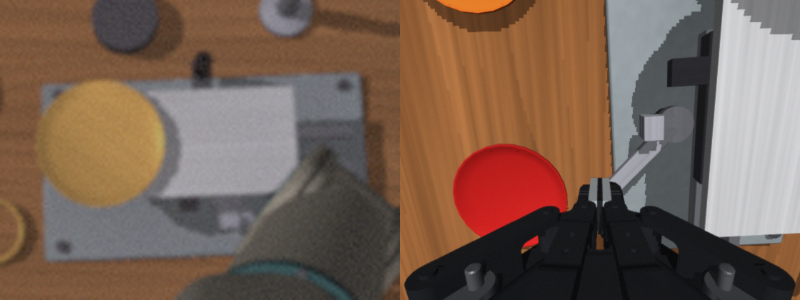

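```bash

python3 -m jog '{"angular":[[0,0,0],[0,0,0],[0,0,0]],"travel":[[-0.15,0.15,0],[-0.15,0.15,0],[-0.15,0.15,0]],"fingers":[1,1,1]}'
python3 - <<'E'
from h import *
c=camera_model('wrist'); im=get_image('wrist')
print(ray('',(270*1.4,125*1.4),35,c))
need([457,-170,80],1.557)
E
```

```text
clock: 11.82
eef_pos: [450.8, -163.7, 83.8]
tool_rot: [-3.135, -0.005, 1.559]
force: [-5.7, 6.3, 5.7]
width: -0.1
[ 517.62990692 -123.56066649   35.        ]
t 11.88 pos [ 450.9 -163.7   83.8] rot [-3.135 -0.005  1.559] F [-4.9  6.   3.9] w -0.0
travel cm [-0.63  0.62  0.38] ang [-0.4 -0.3  0.1]
```

```bash

python3 -m jog '{"angular":[[0,0,0],[0,0,0],[0,0,0]],"travel":[[-0.1,0.1,0],[-0.2,0.15,0],[-0.2,0.15,0]],"fingers":[1,1,1]}'
python3 -m jog '{"angular":[[0,0,0],[0,0,0],[0,0,0],[0,0,0],[0,0,0]],"travel":[[0.5,-0.2,0],[1.5,-0.5,0],[1.5,-0.5,-5],[1.5,-0.5,-10],[1.5,-0.5,-12]],"fingers":[1,1,1,1,1]}'
python3 -c "
from h import *
need([660,-30,190],1.557)"
```

```text
clock: 12.25
eef_pos: [450.9, -163.9, 83.7]
tool_rot: [-3.132, -0.008, 1.56]
force: [-7.6, 10.1, 8.6]
width: 0.3
clock: 12.88
eef_pos: [452.3, -154.3, 207.1]
tool_rot: [3.136, 0.002, 1.557]
force: [1.1, 0.4, -1.0]
width: -0.1
t 12.88 pos [ 452.3 -154.3  207.1] rot [3.136e+00 2.000e-03 1.557e+00] F [ 1.1  0.4 -1. ] w -0.1
travel cm [12.71 20.59  1.8 ] ang [0.3 0.1 0. ]
```

```bash

python3 -c "
from h import *
print('mandrel',ray('top',(492*.7,220*.7),5),'block',ray('top',(400*.7,224*.7),30))"
python3 -m jog '{"angular":[[0,0,0],[0,0,0],[0,0,0],[0,0,0],[0,0,0]],"travel":[[2.4,4.5,0],[4.8,9,0],[7.2,13.5,0],[9.6,18,0],[10.3,20.8,0]],"fingers":[1,1,1,1,1]}'
python3 -m jog '{"angular":[[0,0,0],[0,0,0]],"travel":[[0,0,0],[0,0,0]],"fingers":[1,1]}'
python3 -c "
from h import *
need([661,-54,88],1.557)"
```

```text
mandrel [ 741.16761399 -190.08033763    5.        ] block [723.8727179   -6.39053586  30.        ]
clock: 13.5
eef_pos: [662.4, -50.1, 203.9]
tool_rot: [3.14, -0.001, 1.561]
force: [-1.0, -0.3, -0.4]
width: 0.0
clock: 13.75
eef_pos: [659.0, -54.0, 204.0]
tool_rot: [-3.141, 0.001, 1.557]
force: [1.1, -0.2, -0.3]
width: 0.0
t 13.75 pos [659. -54. 204.] rot [-3.141e+00  1.000e-03  1.557e+00] F [ 1.1 -0.2 -0.3] w 0.0
travel cm [1.00e-02 2.10e-01 1.16e+01] ang [-0.1  0.  -0. ]
```

```bash

python3 -m jog '{"angular":[[0,0,0],[0,0,0],[0,0,0],[0,0,0]],"travel":[[0,0.2,5],[0,0.2,10],[0,0.2,11.5],[0,0.2,11.5]],"fingers":[1,1,1,1]}'
python3 -m jog '{"angular":[[0,0,0],[0,0,0],[0,0,0],[0,0,0],[0,0,0]],"travel":[[-1.3,0.05,0],[-2.4,0.1,0],[-3.6,0.2,0],[-4.8,0.25,0],[-6,0.3,0]],"fingers":[1,1,1,1,1]}'
python3 -m jog '{"angular":[[0,0,0],[0,0,0],[0,0,0],[0,0,0],[0,0,0]],"travel":[[-1,0.05,0],[-2,0.1,0],[-2.9,0.15,0],[-3.6,0.2,0],[-3.9,0.2,0]],"fingers":[1,1,1,1,1]}'
python3 - <<'E'
from h import *
need([665,-156,88],1.557)
im=get_image('scene'); p=get_image('top')
cv2.imwrite('pics/r1.png',np.hstack([cv2.resize(p[150:270,230:390,::-1],(400,300),interpolation=cv2.INTER_CUBIC),cv2.resize(im[130:310,170:410,::-1],(400,300),interpolation=cv2.INTER_CUBIC)]))
E
```

```text
clock: 14.25
eef_pos: [661.2, -54.1, 89.4]
tool_rot: [-3.141, 0.0, 1.556]
force: [0.7, 0.3, 0.2]
width: 0.1
clock: 14.88
eef_pos: [664.3, -114.3, 89.6]
tool_rot: [3.141, -0.0, 1.557]
force: [1.7, 2.2, 1.3]
width: -0.1
clock: 15.5
eef_pos: [665.2, -153.3, 89.1]
tool_rot: [-3.141, 0.0, 1.557]
force: [0.7, 2.2, -0.2]
width: -0.0
t 15.5 pos [ 665.2 -153.3   89.1] rot [-3.141  0.     1.557] F [ 0.7  2.2 -0.2] w -0.0
travel cm [-0.27 -0.02  0.11] ang [-0.  0. -0.]
```

View pics/r1.png

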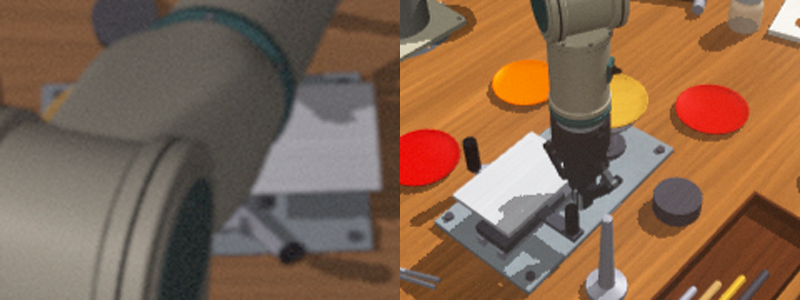

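```bash

python3 -m jog '{"angular":[[0,0,0],[0,0,0],[0,0,0]],"travel":[[-0.2,0,0],[-0.4,0.02,0],[-0.4,0.02,0]],"fingers":[1,1,1]}'
python3 -m jog '{"angular":[[0,0,0],[0,0,0],[0,0,0]],"travel":[[-0.2,0,0],[-0.4,0.02,0],[-0.4,0.02,0]],"fingers":[1,1,1]}'
```

```text
clock: 15.98
eef_pos: [664.9, -156.5, 89.0]
tool_rot: [-3.14, -0.0, 1.557]
force: [-0.9, 1.9, 0.6]
width: 0.2
clock: 16.35
eef_pos: [664.9, -156.7, 89.0]
tool_rot: [-3.139, -0.005, 1.559]
force: [-3.0, 8.1, 2.4]
width: -0.1
```

```bash

python3 -m jog '{"angular":[[0,0,0],[0,0,0],[0,0,0],[0,0,0],[0,0,0]],"travel":[[0.5,0,0],[1.5,0,0],[1.5,0,-5],[1.5,0,-10],[1.5,0,-15]],"fingers":[1,1,1,1,1]}'
python3 -m jog '{"angular":[[0,0,0],[0,0,0],[0,0,0],[0,0,0],[0,0,0]],"travel":[[3,-5,-1.5],[7,-10,-1.5],[11,-10,-1.5],[12,-10,-1.5],[12,-10,-1.5]],"fingers":[1,1,1,1,1]}'
python3 -m jog '{"angular":[[0,0,0],[0,0,0],[0,0,0],[0,0,0],[0,0,0]],"travel":[[0,0,0],[0,0,0],[0,0,0],[0,0,0],[0,0,0]],"fingers":[1,1,1,1,1]}'
python3 - <<'E'
from h import *
need([565,-20,256],1.557)
c=camera_model('wrist'); im=get_image('wrist'); print(dishfit(im,c,122)); t=get_image('scene')
for n,p in(('top','pics/raw_b.png'),):pass
cv2.imwrite('pics/f1.png',np.hstack([cv2.resize(im[:,:,::-1],(400,300),interpolation=cv2.INTER_AREA),cv2.resize(t[130:310,170:410,::-1],(400,300),interpolation=cv2.INTER_CUBIC)]))
E
```

```text
clock: 16.98
eef_pos: [666.0, -146.0, 241.0]
tool_rot: [3.141, 0.001, 1.557]
force: [0.3, -0.2, 0.2]
width: 0.2
clock: 17.6
eef_pos: [568.2, -24.2, 254.5]
tool_rot: [3.141, 0.001, 1.558]
force: [-0.6, -0.6, -0.4]
width: 0.1
clock: 18.23
eef_pos: [567.6, -24.4, 254.3]
tool_rot: [-3.142, -0.0, 1.557]
force: [0.2, 0.4, 0.3]
width: 0.2
t 18.23 pos [567.6 -24.4 254.3] rot [-3.142 -0.     1.557] F [0.2 0.4 0.3] w 0.2
travel cm [ 0.43 -0.26 -0.17] ang [-0. -0. -0.]
([array([567.6,  11.8]), array([567.6,  11.8,  64.6])], 393, np.float64(0.23))
```

View pics/f1.png

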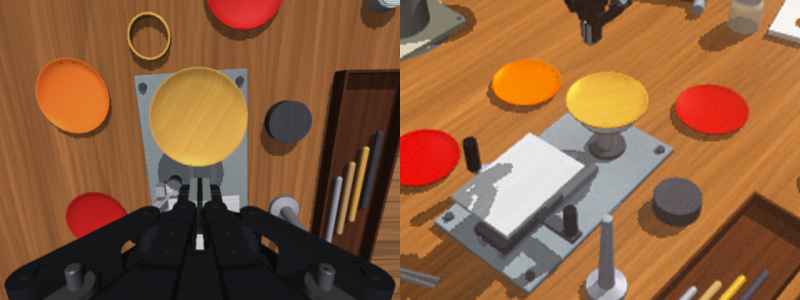

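```bash
python3 -c "
from h import *
print(finish_job())"
```

```text
the job is handed in; nothing more can be done
None
```

The dish is balanced on the dome, the cam lever is over at its stop, and the rest is fully back. I handed the job in at about 18 s.

- **Dish:** I pushed it off the rest with the two half-open fingers. Before and after moving the lever and rest, it measured the same, (567.6, 11.8) mm. That is about 1.5 mm from the dome centre I measured, (566.9, 13.2), with an uncertainty of about 2 mm. That offset implies a lean of roughly 0.02 rad. I did not measure the tilt directly.
- **Lever:** I swept its knob round with the shut fingers. It stopped moving while force built up to about 15 N, which is the end stop. A later view shows the knob on the rest's side, as it should be.
- **Rest:** I pushed its knob back until it stopped at the expected place, 85 mm of travel to within about 1 mm. Force rose from 2 N to 8 N there.

The last wrist and scene pictures show the dish resting only on the stake, with the gripper clear. The bystanders in view look unmoved, though I did not measure them. The mug was out of those last pictures, and the arm never went near it.

No check failed. Arm readings taken just after a fast move were off by a few millimetres, so I relied on readings taken once it had settled. I viewed 10 pictures, the full budget.

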